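# Clamp the re-glued menu stand with the one-hand bar clamp

## Task

The bamboo menu stand on the lazy susan has just been glued back together: set it centred and upright on the narrow steel ledge of the one-hand bar clamp, long side along the clamp, and let go of it. Then pump the orange trigger (squeeze towards the black handle, let it come back, squeeze again) until the moving jaw has pushed the stand against the fixed jaw and its soft pad is visibly pressed in but not bottomed; move the jaw only by the trigger, never by hand, and do not crush the stand. Finish while still holding the trigger squeezed, so that the clamp stays snug on the stand, and leave the other things on the lazy susan undisturbed.

Things in the scene. Friction and masses are not known exactly. Their poses are not given: they have to be found in the camera images.
- stand: Bamboo menu-card stand, a block 60 (x, long) x 32 (y) x 36 mm (z) of two glued halves, light and darker, with a 5 mm wide, 12 mm deep card slot along x in its top; about 60 g. Origin: centre of its underside; z up. Half a turn about z makes no difference. It starts on the lazy susan, whose top is 30 mm above the bar.
- clamp: One-hand bar clamp bolted to the bar, fixed. Origin: on the bar's surface below the fixed jaw's face; x points from handle to moving jaw, z up. In its frame, mm: fixed jaw x -22 to 0, y -17 to 17, top z 95 (face at x 0). Grey housing behind it, top z 60. Toothed bar runs along x under the ledge, 16 wide, top z 39.
- ledge (a point): Centre of the top of the clamp's narrow steel ledge, 60 mm above the bar. The ledge reaches 37 mm either way along the clamp's x (from the fixed jaw's face outward) but is only 14 mm wide across it and 8 mm thick, with free air beside it.
- handle (a point): Middle of the clamp's black upright handle at z 115 mm. Handle: 16 mm along the clamp's x (x -111 to -95 in the clamp's frame), 26 mm wide, from z 60 up to z 135. It does not move.
- trigger_mid (a point): Middle of the orange trigger plate at z 115 mm, moving with it. Plate: 10 mm along the clamp's x (x -75 to -65 in the clamp's frame when released), 26 mm wide, z 65 to 135. Outer faces of handle and trigger are 46 mm apart at rest, 33 mm fully squeezed.
- trigger: The orange trigger as a body (origin: the clamp's origin when released). It slides up to 13 mm straight towards the handle; a spring returns it (4 to 6 N). Ratchet, 5 mm teeth: a full squeeze pulls the jaw 10 mm (the first 8 to 14) and it stays on release. Pushing the trigger with F N presses the jaw with about F - 12 N: 17 to 28 N is right, over 32 N is too much for the stand.
- moving_jaw: Toothed bar with the moving jaw at its end. Its origin lies on the clamp's x axis; in its own frame, mm, the jaw's block is x 131 to 147, y -17 to 17, z up to 100. Closing slides it along the clamp's -x against a brake of about 6 N. At the start the pad's face is 80 to 105 mm from the fixed jaw's face.
- pad_face (a point): Centre of the orange face (30 x 32 mm, z 64 to 96 above the bar) of the soft pad on the moving jaw, which looks towards the fixed jaw.
- pad (a joint): How far the soft pad is pressed into the moving jaw, m: 0 free, 0.012 bottomed. Spring of 1.5 N per mm.
- glass_a: Soju glass, 50 mm wide, 58 mm high, on the lazy susan; origin: centre of its underside. Leave alone.
- glass_b: Second soju glass, the same. Leave alone.
- sauce_dish: White ceramic sauce dish, 84 mm wide, 20 mm high, on the lazy susan; origin: centre of its underside. Leave alone.
- toothpick_holder: Steel toothpick holder with a flip-top lid, 40 mm wide, 57 mm high, on the lazy susan; origin: centre of its underside. Leave alone.
Not all that is in view belongs to the job. What is shaped like the stand but yellow is not meant.

How it is judged:
By the outcome, as a careful person would: the job done as asked, in the order asked, and still so for the second after the job is handed in, while the arm keeps its last pose, push and grip.
It also fails if it takes over 64 s, if anything falls off the work surface, if the arm or the gripper's body presses on something with over 40 N, if the wrist force passes 120 N, or if a joint passes its speed limit or range.

## Robot

A 6-joint arm with a two-finger parallel gripper is mounted at the origin on the work surface. World frame = base frame: x ahead of the robot, y to its left, z up, the work surface at z = 0. Lengths are in m, angles in rad, forces in N, time in s.
With the tool pointing down it reaches from about 0.25 to 0.725 m from the base axis. Payload 4 kg.
Tool frame: the origin (TCP) lies between the finger pads; the fingertips stand 25 mm ahead of it and the grasp point (between the pads) lies 6 mm ahead of it; z points along the fingers, y is the line along which they close (so a half turn about z gives the same grasp; the last joint's range is limited). The gripper opens to 85 mm and grips with 20 to 120 N. Pads are 22 mm wide; open, the fingers measure 114 mm over their backs; the gripper's body (76 mm by 85 mm) begins 54 mm behind the grasp point. The pads swing forward as they close: fully open they stand 13 mm farther back than shut.
Start: joints at [1.252, 0.241, 0.005, 1.335, 0, 1.571], TCP at [0.157, 0.475, 0.256] pointing down, gripper open.
Joint ranges: [-2.72, 2.72], [-1.05, 1.87], [-1.09, 1.28], [-1.99, 2.15], [-1.42, 1.44], [-3.14, 3.14]. Speed limits (rad/s): [2.79, 2.79, 3.14, 3.14, 3.14, 3.14].

## Interface

Orientations are given as a unit quaternion [x, y, z, w].
In Python, from workcell import bot gives the robot as it stands. The module is installed in compiled form; this text tells all that it offers.
- The arm moves only by the shell command python3 -m pendant 'ROWS'. ROWS is JSON, one flat list of numbers, 7 for each row, row after row: the shift along the tool's x, y, z normalised to -1 to 1, where 1 is 0.5 m, then the turn, a rotation vector about the tool's x, y, z normalised to -1 to 1, where 1 is 180 degrees, then the opening, from 0 (shut) to 1 (fully open). In form: [tx, ty, tz, ax, ay, az, fingers, tx, ty, tz, ax, ay, az, fingers, ...]. A call has exactly 10 rows; each row is the pose to reach, as a shift and turn from the pose commanded when the call began, along the tool's axes at that moment, turning the shorter way round; what a row does not reach only later rows make up. A row lasts 1/12 s, in which the tool goes at most 41.7 mm and 7.16 degrees, less where a joint would pass 70% of its speed; a pose out of reach is approached as far as the arm can. A call with a number of a shift or a turn outside -1 to 1 is refused whole. A call with a gripper value outside its range is refused whole. The fingers move at their own pace and stop on an object; the grip force is fixed at half the most. Time passes only in rows, so rows that repeat a pose let the fingers close, or fill a call up. It gives the time, the measured TCP pose, the force, the opening and the grip force at its end, in the units of the state.
- bot.get_obs(): the state, without advancing time (a new reading comes with each control period).
- bot.camera(name): name is "scene" or "top" or "wrist"; returns a dict with "pixels" (480x640x3 uint8, red, green, blue), "mtx" (3x3 intrinsics, pixels), "k1" (the pictures are not rectified: a ray, as slopes to the right and down, at radius r is drawn at 1 + k1 r^2 times it, then the intrinsics apply), "cam_to_world" (4x4, takes a point from camera to world coordinates); the wrist camera has in their place "hand_eye" (4x4, takes a point from camera to tool coordinates, whose origin is the TCP and whose axes are the flange's). Camera axes: x right, y up, looking along -z (the intrinsics and any distortion apply to the point x, -y, -z); pixel columns grow to the right and rows downward; lengths in m; the calibration is good to about 2 mm. A picture is of the moment at which its call begins: read the wrist's pose just before it. There is no depth.
- bot.job_done(): hands the job in; it is judged then, once.
The state is a dict: "clock": time; "joint_pos": joint angles; "joint_vel": joint speeds; "tau": joint torques, N m; "eef_pos": TCP position; "tool_rot": TCP orientation; "ft_force": force on the tool from outside, world axes, zero at the start; "ft_torque": the same for the moment, N m; "grip_width": finger opening in m; "grasp_force": force on a finger pad.
Only numpy, scipy, OpenCV 4.12 (cv2) and the standard library are available. Lean on these libraries where they do the work, as an engineer would, in place of code of your own. Each camera call takes 0.05 s, during which the arm holds its last target. There are 200 camera calls.

## Working session

There is one attempt and no reset: what is moved stays moved. The work goes in short steps, Python scripts to look and compute and a shell command to move; the robot and the scene stay as the last step left them, time stands still between calls to the robot, and variables do not carry over. Pictures are saved under pics/ and viewed, at most 13 in all, crops included, and the job is handed in when it is done.

```bash
mkdir -p pics; cat > h.py <<'E'
import numpy as np, cv2
from workcell import bot
from scipy.spatial.transform import Rotation as R
def snap(n,f):
    o=bot.get_obs(); c=bot.camera(n)
    if n=='wrist':
        T=np.eye(4);T[:3,:3]=R.from_quat(o['tool_rot']).as_matrix();T[:3,3]=o['eef_pos'];M=T@np.array(c['hand_eye'])
    else: M=np.array(c['cam_to_world'])
    cv2.imwrite(f'pics/{f}.png',np.array(c['pixels'])[:,:,::-1]); np.savez(f'pics/{f}.npz',M=M,K=c['mtx'],k1=c['k1'])
def ray(f,u,v):
    d=np.load(f'pics/{f}.npz');K=d['K'];k=float(d['k1'])
    q=np.array([(u-K[0,2])/K[0,0],(v-K[1,2])/K[1,1]]);s=q.copy()
    for _ in range(20): s=q/(1+k*(s@s))
    M=d['M'];return M[:3,3],M[:3,:3]@np.array([s[0],-s[1],-1])
def at(f,u,v,z):
    o,d=ray(f,u,v);return o+d*(z-o[2])/d[2]
def proj(f,P):
    d=np.load(f'pics/{f}.npz');K=d['K'];k=float(d['k1']);M=d['M']
    p=M[:3,:3].T@(np.array(P)-M[:3,3]);s=np.array([p[0],-p[1]])/-p[2];s=s*(1+k*(s@s))
    return K[0,0]*s[0]+K[0,2],K[1,1]*s[1]+K[1,2]
E
python3 - <<'E'
from h import *
snap('top','t0');snap('scene','s0')
print(bot.get_obs())
d=np.load('pics/t0.npz');print(d['M'],d['K'],d['k1']);print(np.load('pics/s0.npz')['M'])
E
```

```text
{'clock': 0.1, 'joint_pos': array([ 1.25199771e+00,  2.41352416e-01,  3.89187777e-03,  1.33517660e+00,
       -4.87610752e-05,  1.57077183e+00]), 'joint_vel': array([-0.00072459, -0.00056581,  0.00342389,  0.00251161, -0.0010626 ,
        0.00015496]), 'tau': array([-5.89053634e-04, -3.73136795e+01,  2.53010738e+01,  1.08615871e-02,
       -3.71849580e-05, -8.08719172e-07]), 'eef_pos': array([0.15657095, 0.47433269, 0.2555071 ]), 'tool_rot': array([ 1.58712976e-01,  9.87324336e-01, -9.12605418e-04, -1.22031202e-04]), 'ft_force': array([0.1367778 , 0.13593976, 0.79161031]), 'ft_torque': array([ 0.01953779, -0.00913046,  0.01016604]), 'grasp_force': 0.0, 'grip_width': 0.08542801396424382}
[[-0.02414813  0.98587703 -0.16572068  0.31402867]
 [-0.99968626 -0.02491663 -0.00255959  0.08777024]
 [-0.00665264  0.16560687  0.98616941  0.97091036]
 [ 0.          0.          0.          1.        ]] [[465.83759343   0.         324.18376024]
 [  0.         465.83759343 242.71639974]
 [  0.           0.           1.        ]] -0.09481584693394605
[[ 0.30076005 -0.70673103  0.64037071  1.2098378 ]
 [ 0.95351818  0.23593831 -0.18744649 -0.1452991 ]
 [-0.01861373  0.66698153  0.74484171  0.99343015]
 [ 0.          0.          0.          1.        ]]
```

View pics/t0.png

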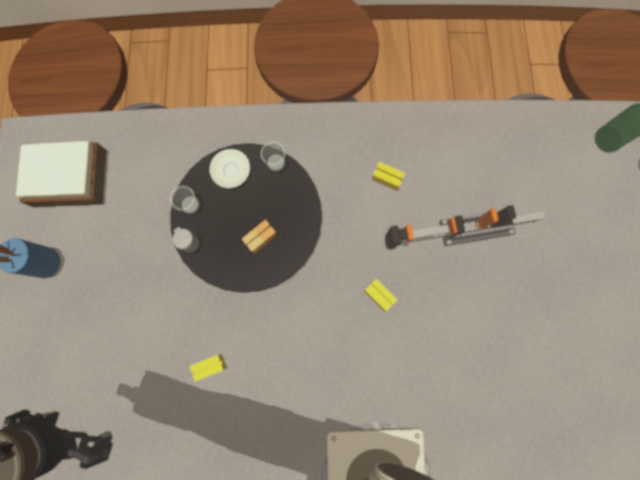

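View pics/s0.png

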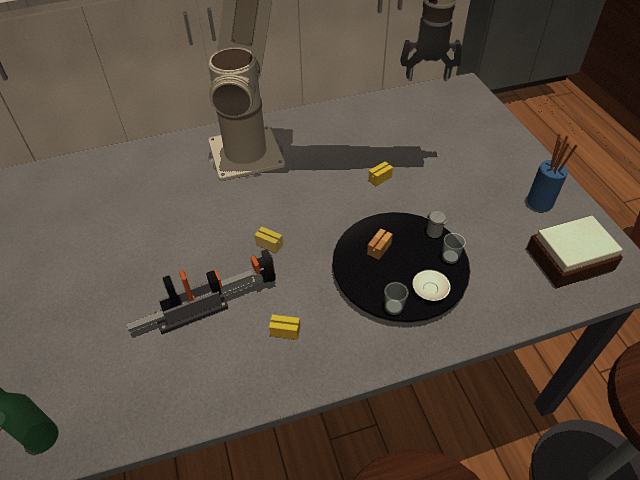

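The top view shows the stand at about (259,236) on the lazy susan. The moving jaw is at (397,236), the trigger at (488,218) and the handle at (509,214). I'll enlarge the crops.

```bash
python3 - <<'E'
from h import *
t=cv2.imread('pics/t0.png');s=cv2.imread('pics/s0.png')
r=lambda a,x,y,w,h,k:cv2.resize(a[y:y+h,x:x+w],None,fx=k,fy=k,interpolation=cv2.INTER_CUBIC)
a=r(t,380,195,170,60,4.7); b=r(t,230,210,60,50,6); c=r(s,350,215,60,50,6)
W=799;can=np.zeros((590,800,3),np.uint8);can[:a.shape[0],:a.shape[1]]=a;can[285:585,:360]=b;can[285:585,400:760]=c
cv2.imwrite('pics/c0.png',can)
E
```

```text
(no output)
```

View pics/c0.png

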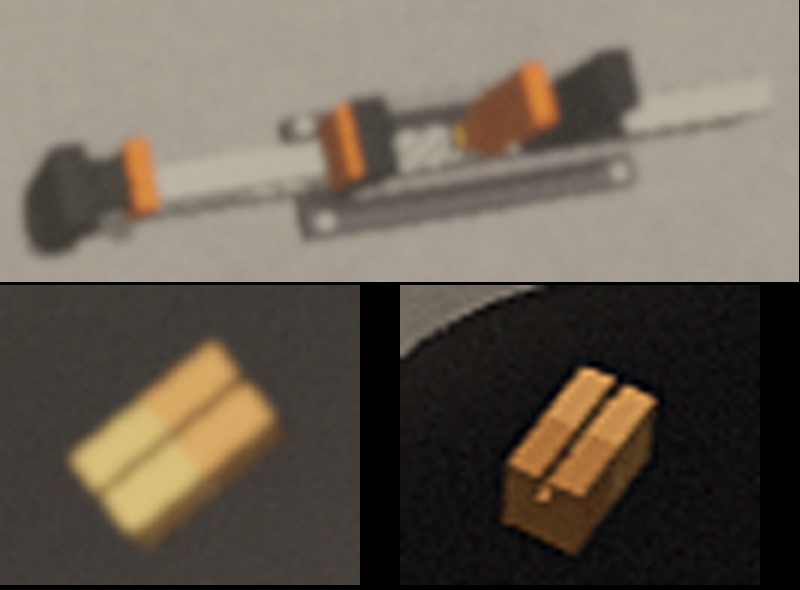

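```bash
python3 - <<'E'
from h import *
c=lambda x,y:(380+x/4.7-0.4,195+y/4.7-0.4)
def p(n,x,y,z): print(n,at('t0',*c(x,y),z).round(4))
p('fix face top end',337,105,.095);p('fix face other',350,187,.095)
p('trig a',525,66,.135);p('trig b',535,128,.135)
p('hand L',600,60,.135);p('hand R',628,50,.135);p('hand Rb',636,108,.135)
p('bar end',770,92,.039);p('bar start',160,185,.039)
p('pad',153,140,.096);p('pad',158,210,.096)
b=lambda x,y:(230+x/6-.4,210+(y-285)/6-.4)
for q in [(210,340),(70,458),(145,535),(278,412)]: print('stand',at('t0',*b(*q),.066).round(4))
b=lambda x,y:(350+(x-400)/6-.4,215+(y-285)/6-.4)
for q in [(587,367),(655,402),(505,465),(580,498)]: print('stand s',at('s0',*b(*q),.066).round(4))
print(np.array(bot.camera('wrist')['hand_eye']).round(4),bot.camera('wrist')['mtx'])
E
```

```text
fix face top end [ 0.5056 -0.1571  0.095 ]
fix face other [ 0.4711 -0.1601  0.095 ]
trig a [ 0.511  -0.2227  0.135 ]
trig b [ 0.4858 -0.2246  0.135 ]
hand L [ 0.5128 -0.2535  0.135 ]
hand R [ 0.5167 -0.2654  0.135 ]
hand Rb [ 0.493  -0.2663  0.135 ]
bar end [ 0.5195 -0.3694  0.039 ]
bar start [ 0.4841 -0.0927  0.039 ]
pad [ 0.4925 -0.0798  0.096 ]
pad [ 0.4634 -0.0802  0.096 ]
stand [0.5175 0.2076 0.066 ]
stand [0.4788 0.2541 0.066 ]
stand [0.4525 0.2292 0.066 ]
stand [0.4925 0.1851 0.066 ]
stand s [0.458  0.2367 0.066 ]
stand s [0.4835 0.2549 0.066 ]
stand s [0.495  0.1876 0.066 ]
stand s [0.5194 0.2087 0.066 ]
[[-8.000e-04  9.452e-01  3.265e-01  8.530e-02]
 [ 1.000e+00  3.000e-04  1.400e-03 -4.000e-04]
 [ 1.200e-03  3.265e-01 -9.452e-01 -1.180e-01]
 [ 0.000e+00  0.000e+00  0.000e+00  1.000e+00]] [[360.93016716   0.         317.69152443]
 [  0.         360.93016716 241.03337401]
 [  0.           0.           1.        ]]
```

```bash
python3 -m pendant '[-0.2,-0.07,0.02,0,0,0.05,1,-0.4,-0.14,0.04,0,0,0.1,1,-0.6,-0.21,0.07,0,0,0.15,1,-0.785,-0.276,0.09,0,0,0.187,1,-0.785,-0.276,0.09,0,0,0.187,1,-0.785,-0.276,0.09,0,0,0.187,1,-0.785,-0.276,0.09,0,0,0.187,1,-0.785,-0.276,0.09,0,0,0.187,1,-0.785,-0.276,0.09,0,0,0.187,1,-0.785,-0.276,0.09,0,0,0.187,1]'
```

```text
clock: 1.03
eef_pos: [0.486, 0.2202, 0.2112]
tool_rot: [0.438, 0.899, 0.0, -0.0]
ft_force: [0.1, 1.0, 0.2]
grip_width: 0.0853
grasp_force: 0.0
```

```bash
python3 -c "
from h import *
snap('wrist','w0')"
python3 -m pendant '[-0.06,-0.05,-0.02,0,0,0.02,1,-0.12,-0.09,-0.04,0,0,0.04,1,-0.18,-0.14,-0.06,0,0,0.06,1,-0.24,-0.19,-0.08,0,0,0.08,1,-0.3,-0.23,-0.09,0,0,0.1,1,-0.36,-0.28,-0.1,0,0,0.12,1,-0.43,-0.33,-0.118,0,0,0.14,1,-0.5,-0.39,-0.118,0,0,0.16,1,-0.56,-0.43,-0.118,0,0,0.169,1,-0.609,-0.471,-0.118,0,0,0.169,1]'
python3 - <<'E'
from h import *
snap('wrist','w1')
a=cv2.imread('pics/w0.png');
cv2.imwrite('pics/w0c.png',cv2.resize(a[90:390,120:520],None,fx=2,fy=2,interpolation=cv2.INTER_CUBIC))
print(bot.get_obs()['eef_pos'])
E
```

```text
clock: 1.92
eef_pos: [0.487, -0.1657, 0.2707]
tool_rot: [0.659, 0.752, -0.0, 0.001]
ft_force: [1.2, -0.4, 0.2]
grip_width: 0.0858
grasp_force: 0.0
[ 0.48665566 -0.17059482  0.27026811]
```

View pics/w0c.png

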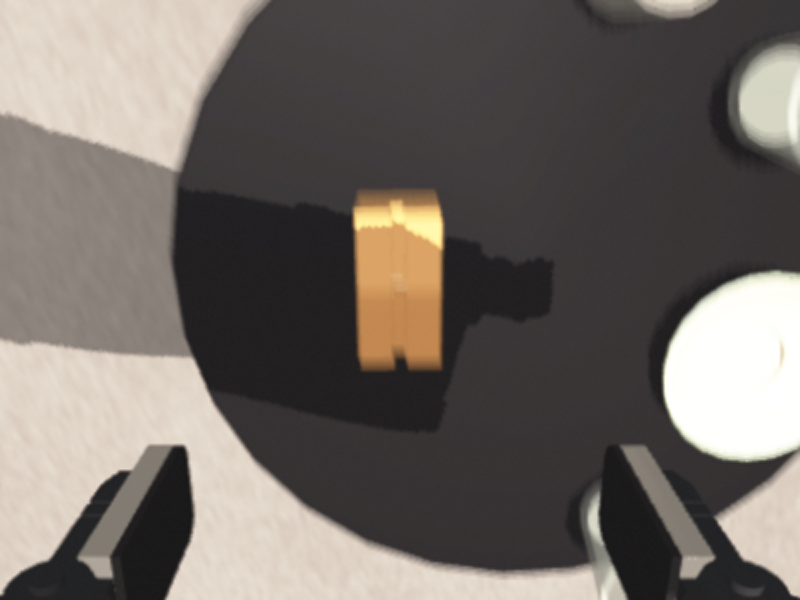

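View pics/w1.png

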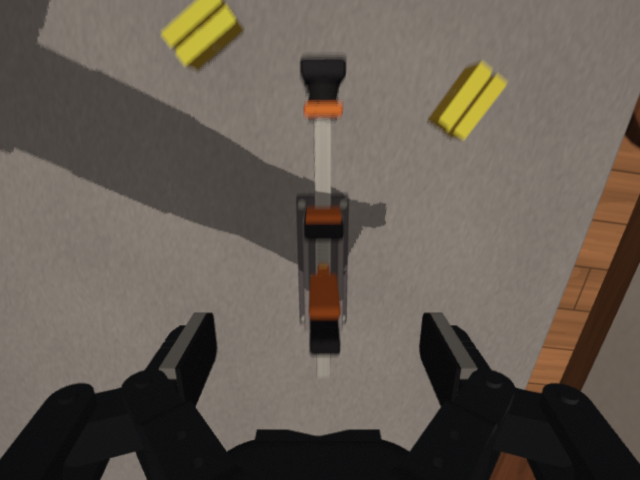

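Stand is aligned with the tool (crop centre about (398,285)), and the clamp is vertical in the image. The arm was still settling, so I'll retake the picture and use a crop of it.

```bash
python3 - <<'E'
from h import *
for i in range(5): bot.camera('wrist'); print(bot.get_obs()['eef_pos'].round(4))
snap('wrist','w2');snap('top','t2')
o=bot.get_obs();print(o['eef_pos'],np.abs(o['joint_vel']).max())
a=cv2.imread('pics/w2.png')[40:390,260:390];a=cv2.rotate(a,cv2.ROTATE_90_CLOCKWISE)
cv2.imwrite('pics/w2c.png',cv2.resize(a,(800,297),interpolation=cv2.INTER_CUBIC))
E
```

```text
[ 0.4867 -0.1674  0.2701]
[ 0.4866 -0.1652  0.27  ]
[ 0.4867 -0.1637  0.2701]
[ 0.4868 -0.1628  0.2702]
[ 0.487  -0.1622  0.2703]
[ 0.48720932 -0.16170743  0.27052515] 0.004326674777229238
```

View pics/w2c.png

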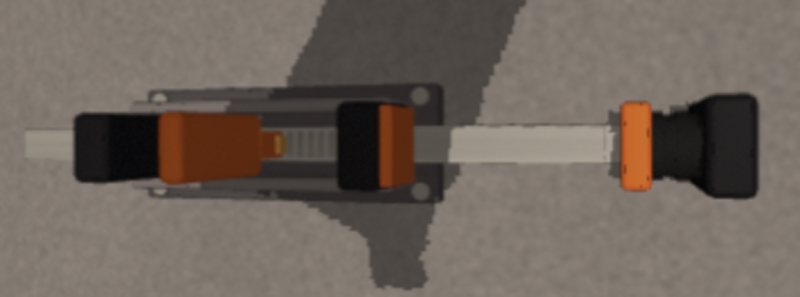

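```bash
cat >> h.py <<'E'
E
python3 - <<'E'
from h import *
def p(n,X,Y,z):
    q=at('w2',260+Y/2.286-.2,40+349.5-X/2.286,z);print(n,q.round(4));return q
hb=p('handle back',75,147,.135);p('h back s1',76,114,.135);p('h back s2',76,182,.135);
p('trig back',160,147,.135);p('trig front?',181,147,.135)
p('jaw back',338,146,.095);p('jaw front?',380,146,.095);p('jaw s1',360,103,.095);p('jaw s2',360,189,.095)
pf=p('pad face',619,146,.096);p('pad s1',635,102,.096);p('pad s2',635,190,.096)
p('bar end',25,144,.039);p('bar far',605,144,.039)
p('jaw far back',756,146,.1)
d=pf-hb;print(np.degrees(np.arctan2(d[1],d[0])))
# stand from w0
b=lambda x,y:(120+x/2-.25,90+y/2-.25)
for q in [(355,208),(442,208),(360,370),(442,370)]: print('stand',at('w0',*b(*q),.066).round(4))
c=(0.4885,-.1587)
E
```

```text
handle back [ 0.5051 -0.2666  0.135 ]
h back s1 [ 0.493  -0.2678  0.135 ]
h back s2 [ 0.5177 -0.2644  0.135 ]
trig back [ 0.5001 -0.2312  0.135 ]
trig front? [ 0.4989 -0.2229  0.135 ]
jaw back [ 0.493  -0.1793  0.095 ]
jaw front? [ 0.4908 -0.163   0.095 ]
jaw s1 [ 0.4759 -0.1728  0.095 ]
jaw s2 [ 0.5077 -0.1685  0.095 ]
pad face [ 0.4791 -0.0798  0.096 ]
pad s1 [ 0.4638 -0.0767  0.096 ]
pad s2 [ 0.493  -0.0728  0.096 ]
bar end [ 0.5194 -0.3686  0.039 ]
bar far [ 0.4799 -0.0854  0.039 ]
jaw far back [ 0.4733 -0.0388  0.1   ]
97.91022903277911
stand [0.4542 0.2343 0.066 ]
stand [0.4795 0.2541 0.066 ]
stand [0.4951 0.1833 0.066 ]
stand [0.5209 0.2034 0.066 ]
```

```bash
python3 -m pendant '[0.1,0.01,0,0,0,-0.03,1,0.2,0.025,0,0,0,-0.06,1,0.3,0.04,0,0,0,-0.09,1,0.4,0.05,0,0,0,-0.12,1,0.5,0.065,0.05,0,0,-0.15,1,0.6,0.08,0.1,0,0,-0.174,1,0.69,0.09,0.15,0,0,-0.174,1,0.755,0.099,0.2,0,0,-0.174,1,0.755,0.099,0.25,0,0,-0.174,1,0.755,0.099,0.28,0,0,-0.174,1]' >/dev/null
python3 -m pendant '[0,0,0,0,0,0,0.7,0,0,0,0,0,0,0.7,0,0,0,0,0,0,0.7,0,0,0,0,0,0,0.7,0,0,0,0,0,0,0.7,0,0,0,0,0,0,0.7,0,0,0,0,0,0,0.7,0,0,0,0,0,0,0.7,0,0,0,0,0,0,0.7,0,0,0,0,0,0,0.7]'
python3 - <<'E'
from h import *
snap('wrist','w3')
a=cv2.imread('pics/w3.png')
cv2.imwrite('pics/w3c.png',cv2.resize(a[100:400,120:520],None,fx=2,fy=2,interpolation=cv2.INTER_CUBIC))
E
```

```text
clock: 3.98
eef_pos: [0.486, 0.2095, 0.1421]
tool_rot: [0.431, 0.902, 0.0, 0.0]
ft_force: [-0.1, 0.6, 0.1]
grip_width: 0.0598
grasp_force: 0.0
```

View pics/w3c.png

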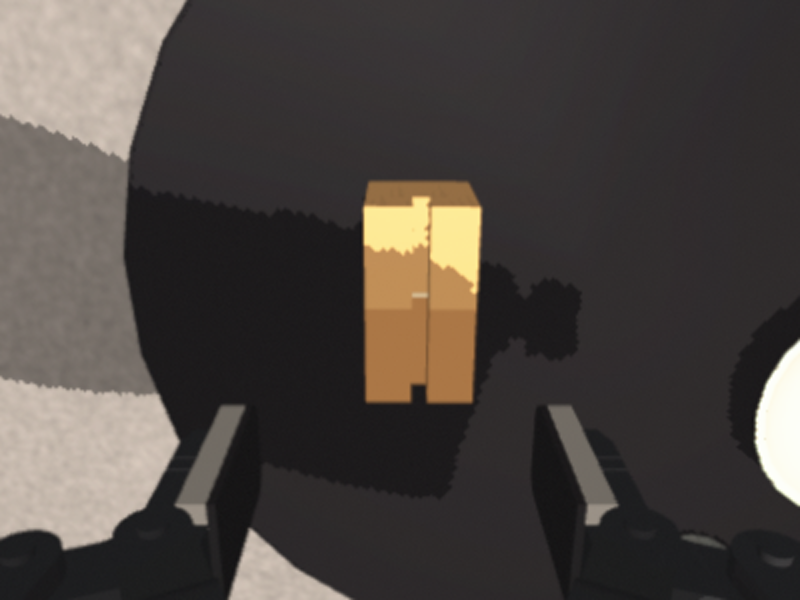

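```bash
python3 - <<'E'
from h import *
o=bot.get_obs();T=R.from_quat(o['tool_rot']).as_matrix();print(o['eef_pos'],np.degrees(np.arctan2(T[1,1],T[0,1])))
P=[at('w3',120+x/2-.25,100+y/2-.25,.066) for x,y in [(364,207),(481,207),(366,402),(473,402)]]
c=np.mean(P,0);print(np.round(P,4),c)
for a,b in((2,0),(3,1),(2,3),(0,1)):
  d=P[b]-P[a];print(np.linalg.norm(d),np.degrees(np.arctan2(d[1],d[0])))
print('tool shift',T.T@(np.r_[c[:2],.060]-o['eef_pos'])/.5)
E
```

```text
[0.48601416 0.20960138 0.1419708 ] 38.95292776290268
[[0.4534 0.2342 0.066 ]
 [0.4784 0.2544 0.066 ]
 [0.491  0.1872 0.066 ]
 [0.5161 0.2075 0.066 ]] [0.48471219 0.2208498  0.066     ]
0.06014545220739015 128.64549491714243
0.06015160462737203 128.81874542330104
0.03232409661509527 38.9107424214406
0.03214224082617612 38.922720202793606
tool shift [0.01913834 0.01209506 0.16394258]
```

```bash
python3 -m pendant '[0.019,0.012,0,0,0,0,0.7,0.019,0.012,0.03,0,0,0,0.7,0.019,0.012,0.06,0,0,0,0.7,0.019,0.012,0.09,0,0,0,0.7,0.019,0.012,0.12,0,0,0,0.7,0.019,0.012,0.14,0,0,0,0.7,0.019,0.012,0.155,0,0,0,0.7,0.019,0.012,0.164,0,0,0,0.7,0.019,0.012,0.164,0,0,0,0.7,0.019,0.012,0.164,0,0,0,0.7]'
python3 -m pendant '[0,0,0,0,0,0,0.3,0,0,0,0,0,0,0.25,0,0,0,0,0,0,0.2,0,0,0,0,0,0,0.2,0,0,0,0,0,0,0.2,0,0,0,0,0,0,0.2,0,0,0,0,0,0,0.2,0,0,0,0,0,0,0.2,0,0,0,0,0,0,0.2,0,0,0,0,0,0,0.2]'
```

```text
clock: 4.87
eef_pos: [0.4848, 0.2212, 0.0601]
tool_rot: [0.431, 0.903, 0.0, 0.0]
ft_force: [0.0, -0.1, -0.7]
grip_width: 0.0598
grasp_force: 0.0
clock: 5.7
eef_pos: [0.4854, 0.2213, 0.0609]
tool_rot: [0.431, 0.902, 0.001, 0.001]
ft_force: [0.1, -0.1, 6.0]
grip_width: 0.0309
grasp_force: 60.1
```

```bash
python3 -m pendant '[0,0,-0.04,0,0,0,0.2,0,0,-0.1,0,0,0,0.2,0,0,-0.16,0,0,0,0.2,-0.04,-0.033,-0.2,0,0,0.02,0.2,-0.1,-0.08,-0.22,0,0,0.04,0.2,-0.16,-0.13,-0.22,0,0,0.06,0.2,-0.22,-0.18,-0.22,0,0,0.08,0.2,-0.27,-0.22,-0.22,0,0,0.1,0.2,-0.32,-0.26,-0.22,0,0,0.12,0.2,-0.37,-0.3,-0.22,0,0,0.14,0.2]'
python3 - <<'E'
from h import *
o=bot.get_obs();T=R.from_quat(o['tool_rot']).as_matrix();yw=np.degrees(np.arctan2(T[1,1],T[0,1]));print(yw)
print('shift',T.T@(np.array([.4846,-.1207,.16])-o['eef_pos'])/.5,(yw-7.9)/180)
E
```

```text
clock: 6.53
eef_pos: [0.4837, -0.0189, 0.1697]
tool_rot: [0.618, 0.786, -0.0, -0.0]
ft_force: [0.4, 0.5, -0.3]
grip_width: 0.0315
grasp_force: 59.4
13.588468522945746
shift [-0.1984184  -0.0461038   0.01938822] 0.03160260290525414
```

```bash
python3 -m pendant '[-0.06,-0.014,0,0,0,0.01,0.2,-0.12,-0.028,0,0,0,0.02,0.2,-0.17,-0.04,0,0,0,0.032,0.2,-0.2,-0.046,0,0,0,0.032,0.2,-0.2,-0.046,0.01,0,0,0.032,0.2,-0.2,-0.046,0.02,0,0,0.032,0.2,-0.2,-0.046,0.02,0,0,0.032,0.2,-0.2,-0.046,0.02,0,0,0.032,0.2,-0.2,-0.046,0.02,0,0,0.032,0.2,-0.2,-0.046,0.02,0,0,0.032,0.2]'
python3 - <<'E'
from h import *
for i in range(6):bot.camera('top')
snap('wrist','w4');snap('top','t4');snap('scene','s4')
o=bot.get_obs();T=R.from_quat(o['tool_rot']).as_matrix();yw=np.degrees(np.arctan2(T[1,1],T[0,1]));print(yw,o['eef_pos'])
print('shift',T.T@(np.array([.4846,-.1207,.16])-o['eef_pos'])/.5,(yw-7.9)/180)
a=cv2.imread('pics/w4.png');s=cv2.imread('pics/s4.png')
A=cv2.resize(a[60:400,230:410],(300,567),interpolation=cv2.INTER_CUBIC);B=cv2.resize(s[200:350,120:300],(500,417),interpolation=cv2.INTER_CUBIC)
c=np.zeros((567,800,3),np.uint8);c[:,:300]=A;c[:417,300:]=B;cv2.imwrite('pics/c4.png',c)
E
```

```text
clock: 7.37
eef_pos: [0.4859, -0.1189, 0.16]
tool_rot: [0.655, 0.755, 0.0, -0.0]
ft_force: [-0.1, -0.8, -0.4]
grip_width: 0.0314
grasp_force: 59.4
8.012185916311605 [ 0.48587326 -0.11983006  0.15995335]
shift [-1.36796215e-03 -2.76416886e-03 -9.35618609e-05] 0.0006232550906200254
```

View pics/c4.png

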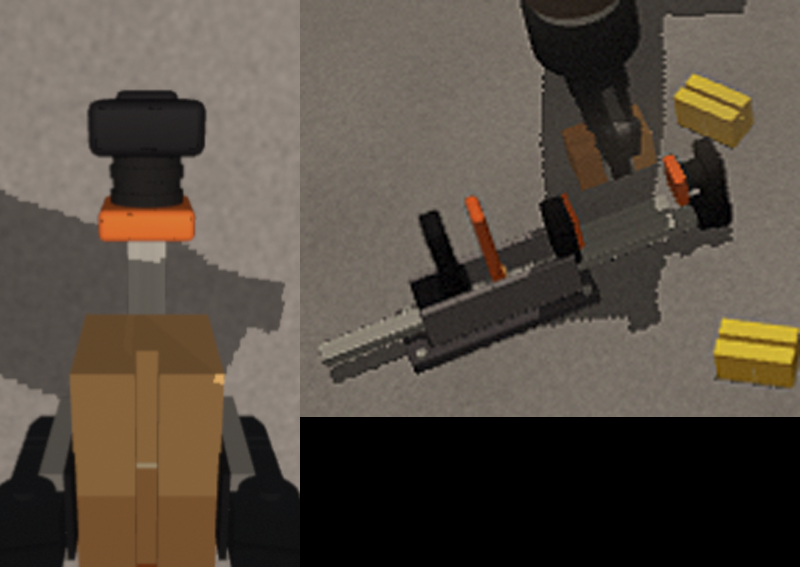

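```bash
python3 - <<'E'
from h import *
o=bot.get_obs();T=R.from_quat(o['tool_rot']).as_matrix()
def p(n,x,y,z):
    q=at('w4',230+x/1.667-.2,60+y/1.667-.2,z);print(n,q.round(4),'tool',(T.T@(q-o['eef_pos'])*1000).round(1))
p('pad face',147.5,240,.096);p('stand end L',71,374,.165);p('stand end R',224,374,.165);p('mid seam',147,495,.165);p('bar',147,262,.039)
E
```

```text
pad face [ 0.4792 -0.0786  0.096 ] tool [41.8 -0.9 64. ]
stand end L [ 0.4651 -0.0929  0.165 ] tool [ 29.6 -16.8  -5. ]
stand end R [ 0.4965 -0.0885  0.165 ] tool [29.5 14.9 -5. ]
mid seam [ 0.4849 -0.1204  0.165 ] tool [-0.5 -1.1 -5. ]
bar [ 0.4822 -0.101   0.039 ] tool [ 19.1  -1.  121. ]
```

```bash
python3 -m pendant '[-0.001,0,0.02,0,0,0,0.2,-0.001,0,0.05,0,0,0,0.2,-0.001,0,0.08,0,0,0,0.2,-0.001,0,0.1,0,0,0,0.2,-0.001,0,0.115,0,0,0,0.2,-0.001,0,0.125,0,0,0,0.2,-0.001,0,0.13,0,0,0,0.2,-0.001,0,0.134,0,0,0,0.2,-0.001,0,0.134,0,0,0,0.2,-0.001,0,0.134,0,0,0,0.2]'
python3 -m pendant '[0,0,0.001,0,0,0,0.2,0,0,0.001,0,0,0,0.2,0,0,0.002,0,0,0,0.2,0,0,0.002,0,0,0,0.2,0,0,0.003,0,0,0,0.2,0,0,0.003,0,0,0,0.2,0,0,0.003,0,0,0,0.2,0,0,0.003,0,0,0,0.2,0,0,0.003,0,0,0,0.2,0,0,0.003,0,0,0,0.2]'
```

```text
clock: 8.65
eef_pos: [0.4863, -0.1204, 0.0933]
tool_rot: [0.656, 0.755, 0.0, 0.0]
ft_force: [-0.9, -0.1, 0.4]
grip_width: 0.0312
grasp_force: 59.4
clock: 9.48
eef_pos: [0.4859, -0.1203, 0.0914]
tool_rot: [0.656, 0.755, 0.0, 0.0]
ft_force: [-0.4, 0.2, -0.5]
grip_width: 0.0309
grasp_force: 59.4
```

Not touching yet; I'll lower in small steps.

```bash
python3 -m pendant '[0,0,0.001,0,0,0,0.2,0,0,0.001,0,0,0,0.2,0,0,0.002,0,0,0,0.2,0,0,0.002,0,0,0,0.2,0,0,0.002,0,0,0,0.2,0,0,0.002,0,0,0,0.2,0,0,0.002,0,0,0,0.2,0,0,0.002,0,0,0,0.2,0,0,0.002,0,0,0,0.2,0,0,0.002,0,0,0,0.2]'
```

```text
clock: 10.32
eef_pos: [0.486, -0.1203, 0.0909]
tool_rot: [0.656, 0.755, 0.0, 0.0]
ft_force: [-1.4, 0.7, 5.4]
grip_width: 0.0311
grasp_force: 60.2
```

```bash
python3 -m pendant '[0,0,0,0,0,0,0.37,0,0,0,0,0,0,0.38,0,0,0,0,0,0,0.4,0,0,0,0,0,0,0.42,0,0,0,0,0,0,0.45,0,0,0,0,0,0,0.5,0,0,0,0,0,0,0.55,0,0,0,0,0,0,0.6,0,0,0,0,0,0,0.6,0,0,0,0,0,0,0.6]'
python3 - <<'E'
from h import *
snap('wrist','w5');snap('scene','s5')
a=cv2.imread('pics/w5.png');s=cv2.imread('pics/s5.png')
A=cv2.resize(a[60:480,200:440],(300,525),interpolation=cv2.INTER_CUBIC);B=cv2.resize(s[200:350,120:300],(500,417),interpolation=cv2.INTER_CUBIC)
c=np.zeros((567,800,3),np.uint8);c[:525,:300]=A;c[:417,300:]=B;cv2.imwrite('pics/c5.png',c)
E
```

```text
clock: 11.15
eef_pos: [0.4859, -0.1203, 0.0904]
tool_rot: [0.656, 0.755, -0.0, 0.0]
ft_force: [-0.2, 0.3, -1.1]
grip_width: 0.0513
grasp_force: 0.0
```

View pics/c5.png

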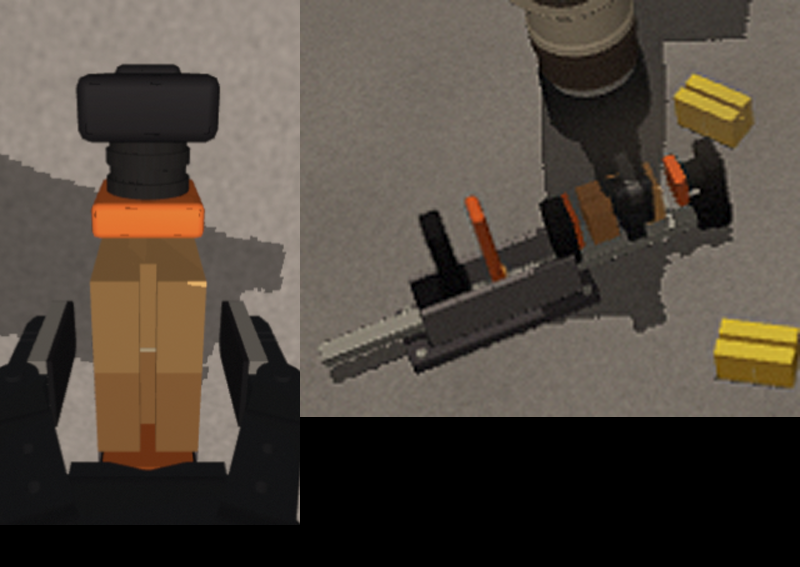

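The stand is upright on the ledge, in line with the pad (centres 148.5 vs 149), and released. Next I lift straight up and turn to the trigger.

```bash
python3 -m pendant '[0,0,-0.02,0,0,0,0.6,0,0,-0.06,0,0,0,0.6,0,0,-0.12,0,0,0,0.6,0,0,-0.18,0,0,0,0.6,0,0,-0.24,0,0,0,0.8,0,0,-0.3,0,0,0,1,-0.05,0,-0.3,0,0,0.04,1,-0.1,0,-0.3,0,0,0.08,1,-0.15,0,-0.3,0,0,0.12,1,-0.2,0,-0.3,0,0,0.16,1]'
python3 -m pendant '[0,0,0,0,0,0.04,1,0,0,0,0,0,0.08,1,0,0,0,0,0,0.12,1,0,0,0,0,0,0.16,1,0,0,0,0,0,0.2,1,0,0,0,0,0,0.24,1,0,0,0,0,0,0.28,1,0,0,0,0,0,0.31,1,0,0,0,0,0,0.34,1,0,0,0,0,0,0.34,1]'
python3 - <<'E'
from h import *
for i in range(4):bot.camera('top')
snap('wrist','w6')
o=bot.get_obs();T=R.from_quat(o['tool_rot']).as_matrix();yw=np.degrees(np.arctan2(T[1,1],T[0,1]));print(yw,o['eef_pos'],o['joint_pos'])
print('shift',T.T@(np.array([.5035,-.2506,.15])-o['eef_pos'])/.5,(yw+82.1)/180)
a=cv2.imread('pics/w6.png');cv2.imwrite('pics/w6c.png',cv2.resize(a[100:400,120:520],None,fx=2,fy=2,interpolation=cv2.INTER_CUBIC))
E
```

```text
clock: 12.08
eef_pos: [0.5, -0.2203, 0.2418]
tool_rot: [0.824, 0.567, 0.0, 0.001]
ft_force: [0.1, -0.4, -0.9]
grip_width: 0.0852
grasp_force: 0.0
clock: 12.92
eef_pos: [0.4998, -0.2193, 0.2412]
tool_rot: [0.998, 0.07, 0.0, 0.0]
ft_force: [-0.4, 0.4, -0.3]
grip_width: 0.0856
grasp_force: 0.0
-81.7555588543489 [ 0.49988413 -0.21933553  0.24065433] [-4.13473570e-01  3.38326711e-01  9.77637678e-02  1.32991596e+00
 -9.10497337e-06  2.58422642e+00]
shift [-0.00185741  0.06288788  0.18131923] 0.0019135619202838288
```

View pics/w6c.png

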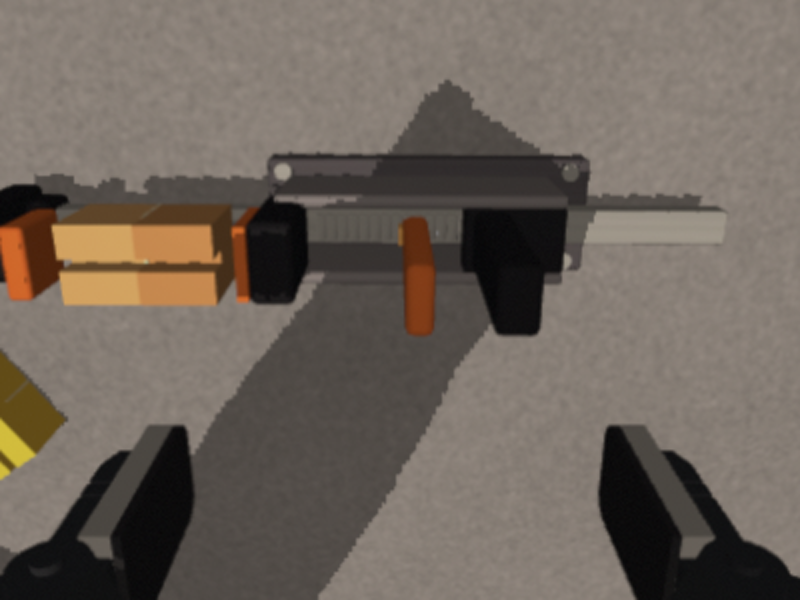

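```bash
python3 - <<'E'
from h import *
o=bot.get_obs();T=R.from_quat(o['tool_rot']).as_matrix()
for x,y in [(405,332),(434,332),(497,332),(541,332)]:
    q=at('w6',120+x/2-.25,100+y/2-.25,.135);print(q.round(4),'tool mm',(T.T@(q-o['eef_pos'])*1000).round(1))
E
```

```text
[ 0.4886 -0.2242  0.135 ] tool mm [-11.9   3.1 105.7]
[ 0.4899 -0.2338  0.135 ] tool mm [-11.9  12.9 105.7]
[ 0.493  -0.2548  0.135 ] tool mm [-12.   34.1 105.7]
[ 0.4951 -0.2694  0.135 ] tool mm [-12.   48.9 105.7]
```

```bash
python3 -m pendant '[0,0.03,0,0,0,0.002,1,0,0.064,0,0,0,0.002,1,0,0.064,0,0,0,0.002,1,0,0.064,0.05,0,0,0.002,1,0,0.064,0.1,0,0,0.002,1,0,0.064,0.15,0,0,0.002,1,0,0.064,0.2,0,0,0.002,1,0,0.064,0.23,0,0,0.002,1,0,0.064,0.245,0,0,0.002,1,0,0.064,0.245,0,0,0.002,1]'
python3 -m pendant '[0,0,0,0,0,0,0.85,0,0,0,0,0,0,0.8,0,0,0,0,0,0,0.75,0,0,0,0,0,0,0.7,0,0,0,0,0,0,0.68,0,0,0,0,0,0,0.68,0,0,0,0,0,0,0.68,0,0,0,0,0,0,0.68,0,0,0,0,0,0,0.68,0,0,0,0,0,0,0.68]'
```

```text
clock: 14.0
eef_pos: [0.5031, -0.2506, 0.1158]
tool_rot: [0.998, 0.068, -0.002, -0.001]
ft_force: [-0.0, -0.0, -0.7]
grip_width: 0.0853
grasp_force: 0.0
clock: 14.83
eef_pos: [0.5044, -0.251, 0.1179]
tool_rot: [0.998, 0.068, -0.0, -0.0]
ft_force: [-1.0, -0.1, 0.1]
grip_width: 0.0579
grasp_force: 0.3
```

```bash
python3 -m pendant '[0,0,0,0,0,0,0.64,0,0,0,0,0,0,0.6,0,0,0,0,0,0,0.56,0,0,0,0,0,0,0.52,0,0,0,0,0,0,0.48,0,0,0,0,0,0,0.44,0,0,0,0,0,0,0.41,0,0,0,0,0,0,0.39,0,0,0,0,0,0,0.39,0,0,0,0,0,0,0.39]'
python3 - <<'E'
from h import *
snap('scene','s7')
E
python3 -m pendant '[0,0,0,0,0,0,0.39,0,0,0,0,0,0,0.39,0,0,0,0,0,0,0.45,0,0,0,0,0,0,0.52,0,0,0,0,0,0,0.6,0,0,0,0,0,0,0.66,0,0,0,0,0,0,0.7,0,0,0,0,0,0,0.72,0,0,0,0,0,0,0.72,0,0,0,0,0,0,0.72]'
python3 - <<'E'
from h import *
snap('scene','s8');snap('wrist','w8')
def g(f,x,y,w,h,W,H): return cv2.resize(cv2.imread(f'pics/{f}.png')[y:y+h,x:x+w],(W,H),interpolation=cv2.INTER_CUBIC)
c=np.zeros((600,800,3),np.uint8)
for i,f in enumerate(['s5','s7','s8']): c[200*i:200*i+200,:360]=g(f,150,240,135,75,360,200)
c[:330,360:]=g('w8',0,0,640,480,440,330)
cv2.imwrite('pics/c8.png',c)
E
```

```text
clock: 15.67
eef_pos: [0.5046, -0.2512, 0.1193]
tool_rot: [0.998, 0.068, 0.001, 0.0]
ft_force: [-1.2, 0.9, 7.2]
grip_width: 0.0336
grasp_force: 11.5
clock: 16.55
eef_pos: [0.5045, -0.2514, 0.118]
tool_rot: [0.998, 0.068, 0.0, 0.0]
ft_force: [0.3, 0.7, 0.3]
grip_width: 0.0614
grasp_force: 0.0
```

View pics/c8.png

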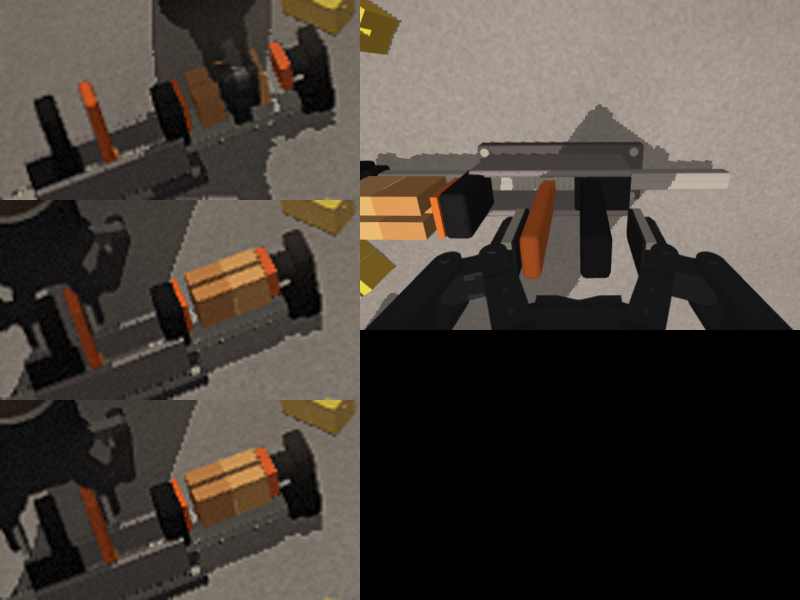

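The first squeeze brought the pad close to the stand, still upright, and the trigger sprang back. Second squeeze.

```bash
python3 -m pendant '[0,0,0,0,0,0,0.66,0,0,0,0,0,0,0.62,0,0,0,0,0,0,0.59,0,0,0,0,0,0,0.56,0,0,0,0,0,0,0.53,0,0,0,0,0,0,0.5,0,0,0,0,0,0,0.48,0,0,0,0,0,0,0.46,0,0,0,0,0,0,0.46,0,0,0,0,0,0,0.46]'
python3 -m pendant '[0,0,0,0,0,0,0.45,0,0,0,0,0,0,0.44,0,0,0,0,0,0,0.43,0,0,0,0,0,0,0.42,0,0,0,0,0,0,0.41,0,0,0,0,0,0,0.4,0,0,0,0,0,0,0.39,0,0,0,0,0,0,0.39,0,0,0,0,0,0,0.39,0,0,0,0,0,0,0.39]'
python3 - <<'E'
from h import *
snap('scene','s9')
def g(f,x,y,w,h,W,H): return cv2.resize(cv2.imread(f'pics/{f}.png')[y:y+h,x:x+w],(W,H),interpolation=cv2.INTER_CUBIC)
cv2.imwrite('pics/c9.png',g('s9',200,240,90,70,720,560))
E
```

```text
clock: 17.48
eef_pos: [0.5043, -0.2484, 0.1188]
tool_rot: [0.998, 0.069, 0.0, -0.002]
ft_force: [-1.8, 8.4, 8.4]
grip_width: 0.0396
grasp_force: 6.6
clock: 18.32
eef_pos: [0.5047, -0.2511, 0.1194]
tool_rot: [0.998, 0.068, 0.001, 0.0]
ft_force: [-2.5, 0.9, 7.8]
grip_width: 0.0337
grasp_force: 14.4
```

View pics/c9.png

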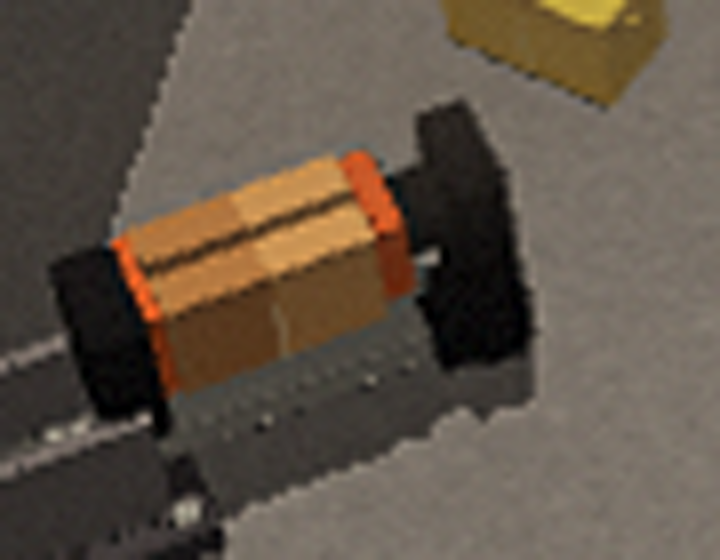

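The stand is now seated against the fixed jaw with the pad lightly touching. I'll release and start the third squeeze, watching the force.

```bash
python3 -m pendant '[0,0,0,0,0,0,0.45,0,0,0,0,0,0,0.52,0,0,0,0,0,0,0.6,0,0,0,0,0,0,0.67,0,0,0,0,0,0,0.72,0,0,0,0,0,0,0.72,0,0,0,0,0,0,0.72,0,0,0,0,0,0,0.72,0,0,0,0,0,0,0.68,0,0,0,0,0,0,0.66]'
python3 -m pendant '[0,0,0,0,0,0,0.64,0,0,0,0,0,0,0.62,0,0,0,0,0,0,0.6,0,0,0,0,0,0,0.58,0,0,0,0,0,0,0.56,0,0,0,0,0,0,0.54,0,0,0,0,0,0,0.53,0,0,0,0,0,0,0.52,0,0,0,0,0,0,0.52,0,0,0,0,0,0,0.52]'
python3 -m pendant '[0,0,0,0,0,0,0.51,0,0,0,0,0,0,0.5,0,0,0,0,0,0,0.49,0,0,0,0,0,0,0.48,0,0,0,0,0,0,0.48,0,0,0,0,0,0,0.48,0,0,0,0,0,0,0.48,0,0,0,0,0,0,0.48,0,0,0,0,0,0,0.48,0,0,0,0,0,0,0.48]'
```

```text
clock: 19.2
eef_pos: [0.5044, -0.2505, 0.118]
tool_rot: [0.998, 0.068, 0.0, -0.001]
ft_force: [0.1, 2.4, 0.4]
grip_width: 0.0563
grasp_force: 1.2
clock: 20.03
eef_pos: [0.504, -0.2471, 0.1186]
tool_rot: [0.998, 0.069, 0.0, -0.004]
ft_force: [-2.6, 13.4, 10.4]
grip_width: 0.0445
grasp_force: 6.9
clock: 20.87
eef_pos: [0.5042, -0.2475, 0.119]
tool_rot: [0.998, 0.069, 0.0, -0.003]
ft_force: [-2.6, 11.3, 11.2]
grip_width: 0.0415
grasp_force: 11.2
```

```bash
python3 -m pendant '[0,0,0,0,0,0,0.47,0,0,0,0,0,0,0.46,0,0,0,0,0,0,0.45,0,0,0,0,0,0,0.45,0,0,0,0,0,0,0.45,0,0,0,0,0,0,0.45,0,0,0,0,0,0,0.45,0,0,0,0,0,0,0.45,0,0,0,0,0,0,0.45,0,0,0,0,0,0,0.45]'
python3 -m pendant '[0,0,0,0,0,0,0.445,0,0,0,0,0,0,0.44,0,0,0,0,0,0,0.435,0,0,0,0,0,0,0.43,0,0,0,0,0,0,0.43,0,0,0,0,0,0,0.43,0,0,0,0,0,0,0.43,0,0,0,0,0,0,0.43,0,0,0,0,0,0,0.43,0,0,0,0,0,0,0.43]'
```

```text
clock: 21.7
eef_pos: [0.5043, -0.2486, 0.1193]
tool_rot: [0.998, 0.069, 0.001, -0.002]
ft_force: [-2.1, 10.0, 12.0]
grip_width: 0.0388
grasp_force: 16.1
clock: 22.53
eef_pos: [0.5045, -0.2494, 0.1194]
tool_rot: [0.998, 0.069, 0.001, -0.001]
ft_force: [-2.5, 7.2, 10.2]
grip_width: 0.0368
grasp_force: 19.7
```

Trigger push is about 20–23 N, in the middle of 17–28 N. That puts the pad about 5–8 mm in, not bottomed. I'll hold there and use the last picture to check.

```bash
python3 -m pendant '[0,0,0,0,0,0,0.43,0,0,0,0,0,0,0.43,0,0,0,0,0,0,0.43,0,0,0,0,0,0,0.43,0,0,0,0,0,0,0.43,0,0,0,0,0,0,0.43,0,0,0,0,0,0,0.43,0,0,0,0,0,0,0.43,0,0,0,0,0,0,0.43,0,0,0,0,0,0,0.43]'
python3 - <<'E'
from h import *
snap('scene','s10');snap('top','t10')
def g(f,x,y,w,h,W,H): return cv2.resize(cv2.imread(f'pics/{f}.png')[y:y+h,x:x+w],(W,H),interpolation=cv2.INTER_CUBIC)
c=np.zeros((600,800,3),np.uint8)
c[:311,:400]=g('s9',200,240,90,70,400,311);c[:311,400:]=g('s10',200,240,90,70,400,311);c[315:595,:350]=g('t10',160,130,200,160,350,280);c[315:595,400:750]=g('t0',160,130,200,160,350,280)
cv2.imwrite('pics/c10.png',c)
E
```

```text
clock: 23.37
eef_pos: [0.5045, -0.2494, 0.1194]
tool_rot: [0.998, 0.069, 0.001, -0.001]
ft_force: [-3.3, 7.8, 10.4]
grip_width: 0.0371
grasp_force: 19.7
```

View pics/c10.png

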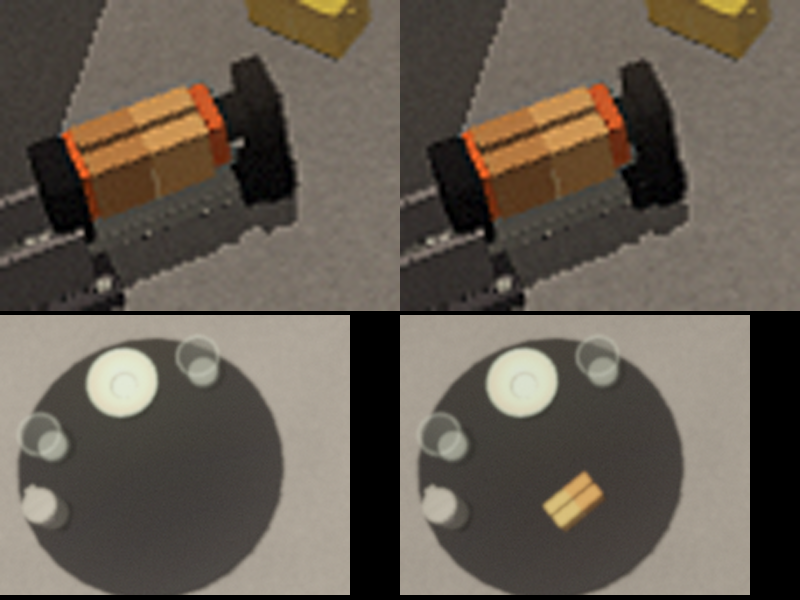

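The pad is visibly pressed in with a gap left, and the stand and the lazy susan items are in order.

```bash
python3 -c "
from h import *
print(bot.job_done())"
```

```text
the job is handed in; nothing more can be done
None
```

I handed the job in at about 23.5 s. The stand is upright on the ledge and pressed against the fixed jaw, with the trigger still held at roughly 20–23 N. By my estimate the pad is pressed in 5–8 mm, short of its 12 mm limit. The other things on the lazy susan look undisturbed in the last picture.

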